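# Pop the red cap off the ink refill station

### The job

Take the green-handled cap puller that stands on the desk, hook its fork under the wide flange of the red cap on the row of ink refill bottles, and pull straight up until the cap pops off. Then stand the puller upright on the open desk and let go, with the red cap still lying on its fork. Keep the fingers off the red cap, and leave the other two caps on their bottles.

Things in the scene. Friction and masses are not known exactly. Their poses are not given: they have to be found in the camera images.
- puller: Steel fork, green grip, 140 g, loose, upright on desk. Origin: underside, mid fork. x: to the tines' open end (at first roughly away from robot), z up. Tines z 0-6 mm, x -44 to 32, 30 apart inside, 50 over all. Spine behind (x -44 to -36, 34 wide) up to an arm (z 44-54, x -44 to 14) over the fork; a cap lies on the tines under it. Grip on the arm: 22x22 mm about x=y=0, z 54-104; hold near z 82
- cap_red: Red push-on cap: flange 45 mm across, 5 thick; ribbed body 33 across above it; 18 high, 20 g. Origin: centre of underside, 76 mm above desk at start. Under it the bottle's bare neck, 16 mm thick, runs 22 mm down to the shoulder. Fork goes in there level from the robot's side, a tine each side of the neck, cap's axis over fork's origin. Friction holds it, 6-10 N; free after rising 14 mm
- cap_yellow: Yellow cap, same shape as the red one; stays on. The caps sit on three bottles 78 mm apart in a straight row, in any colour order; row runs roughly left to right, turned up to 20 degrees. Bottles (54 mm wide, shoulder top 54 mm above the desk) are fixed in a fixed wooden tray 100 x 236 x 12 mm. Each cap's x axis points square to the row, away from the robot; z up
- cap_blue: Blue cap, same shape as the red one, on another bottle of the row; stays on. Origin at the centre of its underside, 76 mm above the desk; axes as for the yellow cap. Beside the work, a fixed black light stand (pole 28 mm thick, taller than the arm) rises at about x = 0.63, y = -0.08 m: keep arm and gripper clear of it
Things that resemble listed ones, but are neither listed nor needed, are in the scene too. There is more than one size of the cap_red; the one meant has the size given above.

How it is judged:
By the outcome, as a careful person would: the job done as asked, in the order asked, and still so for the second after the job is handed in, with the robot touching nothing.
It also fails if it takes over 61 s, if anything falls off the work surface, if the arm or the gripper's body presses on something with over 40 N, if the wrist force passes 120 N, or if a joint passes its speed limit or range.

### The arm

A 7-joint arm with a two-finger parallel gripper is mounted at the origin on a cart in front of the work surface, level with it; the furniture and walls round the work are solid. World frame = base frame: x ahead of the robot, y to its left, z up, the work surface at z = 0. Lengths are in m, angles in degrees, forces in N, time in s.
With the tool pointing down it reaches from about 0.4 to 0.9 m from the base axis. Payload 5.6 kg.
Tool frame: the origin (TCP) lies between the finger pads; the fingertips stand 25 mm ahead of it and the grasp point (between the pads) lies 6 mm ahead of it; z points along the fingers, y is the line along which they close (so a half turn about z gives the same grasp; the last joint's range is limited). The gripper opens to 92 mm and grips with 3 to 60 N. Pads are 20 mm wide; open, the fingers measure 128 mm over their backs; the gripper's body (75 mm by 189 mm) begins 69 mm behind the grasp point.
Start: joints at [-72.422, 26.786, -0.665, 91.828, 0.344, 61.387, -3.226], TCP at [0.223, 0.611, 0.211] pointing down, gripper open.
Joint ranges: [-144.91, 144.91], [-17.63, 115.5], [-89.93, 88.59], [15.96, 139.68], [-74.01, 254.01], [8.47, 105.57], [-167.45, 167.45]. Speed limits (degrees/s): [147.25, 147.25, 180, 180, 180, 180, 180].

### API

Orientations are given as [roll, pitch, yaw] about the fixed x, y, z axes, in that order (R = Rz(yaw) Ry(pitch) Rx(roll)).
In Python, from plant import r gives the robot as it stands.
- The arm moves only by the shell command python3 -m crank 'ROWS' [FORCE]. ROWS is JSON, a list that holds one entry, the list of rows, each a list of 7 numbers: the turn, a rotation vector about the tool's x, y, z in rad, then the shift along the tool's x, y, z in units of 60 mm (1.0 is 60 mm), then the opening, from 0 (shut) to 1 (fully open). In form: [[[rx, ry, rz, tx, ty, tz, jaw], ...]]. A call has 1 to 12 rows; each row shifts and turns the commanded pose from where the row before left it, along the tool's axes as they then stand; what a row does not reach is not made up. A row lasts 1/8 s, in which the tool goes at most 62.5 mm and 10.7 degrees, less where a joint would pass 70% of its speed; a pose out of reach is approached as far as the arm can. A call is refused whole if a number of a shift passes 1 or a number of a turn 0.188, either way. A call with a gripper value outside its range is refused whole. The fingers move at their own pace and stop on an object; FORCE is the grip in N (left out, the last holds). Time passes only in rows, so rows that do not move let the fingers close. It gives the time, the measured TCP pose, the force, the opening and the grip force at its end, in the units of the state.
- r.state(): the state, without advancing time (a new reading comes with each control period).
- r.get_image(name): name is "scene" or "top"; returns the picture (384x512x3 uint8, blue, green, red); there is no depth.
- r.calibration(name): a dict with "camera_matrix" (3x3 intrinsics, pixels), "R" (3x3) and "t" (3): a world point X has camera coordinates R X + t. Camera axes: x right, y down, z forward; pixel columns grow to the right and rows downward; lengths in m; the calibration is good to about 2 mm. A picture is of the moment at which its call begins. calibration takes no time and is no camera call.
- r.job_done(): hands the job in; it is judged then, once.
The state is a dict: "clock": time; "qpos": joint angles; "joint_vel": joint speeds; "joint_torque": joint torques, N m; "tcp_pos": TCP position; "eef_rot": TCP orientation; "ft_force": force on the tool from outside, world axes, zero at the start; "ft_torque": the same for the moment, N m; "finger_gap": finger opening in m; "gripper_force": force on a finger pad.
Only numpy, scipy, OpenCV 4.12 (cv2) and the standard library are available. Lean on these libraries where they do the work, as an engineer would, in place of code of your own. Each camera call takes 0.05 s, during which the arm holds its last target. There are 200 camera calls.

## Working session

There is one attempt and no reset: what is moved stays moved. The work goes in short steps, Python scripts to look and compute and a shell command to move; the robot and the scene stay as the last step left them, time stands still between calls to the robot, and variables do not carry over. Pictures are saved under pics/ and viewed, at most 10 in all, crops included, and the job is handed in when it is done.

```bash
mkdir -p pics; ls; python3 - <<'E'
from plant import r
import cv2,numpy as np
for n in ["scene","top"]:
    cv2.imwrite(f"pics/{n}0.png",r.get_image(n)); c=r.calibration(n); print(n,{k:np.round(v,4).tolist() for k,v in c.items()})
print(r.state())
E
```

```text
pics
scene {'camera_matrix': [[402.5612, 0.0, 254.4835], [0.0, 402.5612, 190.6052], [0.0, 0.0, 1.0]], 'R': [[-0.5507, -0.8345, -0.0185], [-0.4322, 0.304, -0.849], [0.7141, -0.4595, -0.5281]], 't': [0.4066, 0.2537, 0.5888]}
top {'camera_matrix': [[415.554, 0.0, 256.2719], [0.0, 415.554, 193.4975], [0.0, 0.0, 1.0]], 'R': [[-0.0087, -0.9998, 0.0203], [-0.9978, 0.0073, -0.0665], [0.0663, -0.0208, -0.9976]], 't': [0.1579, 0.5026, 0.8989]}
{'clock': 0.1, 'qpos': array([-72.42089817,  26.82955374,  -0.66493922,  91.87428017,
         0.34525848,  61.3878516 ,  -3.22359155]), 'joint_vel': array([-0.01292916, -0.10621136,  0.0223528 , -0.02168621, -0.03796849,
       -0.03091463, -0.0907061 ]), 'joint_torque': array([ 8.37282878e-04, -5.21643054e+01, -1.26998711e-02, -2.44360775e+01,
       -5.68287272e-02,  1.40351057e-02,  5.77947094e-05]), 'tcp_pos': array([0.22265906, 0.61011577, 0.21016134]), 'eef_rot': array([-1.79910594e+02,  7.76929937e-03,  1.59956489e+02]), 'ft_force': array([-0.00521067, -0.66148231, -1.0215536 ]), 'ft_torque': array([-3.76623010e-05, -8.59525871e-03, -6.76643246e-03]), 'gripper_force': 0.0, 'finger_gap': 0.09173236778687535}
```

View pics/scene0.png

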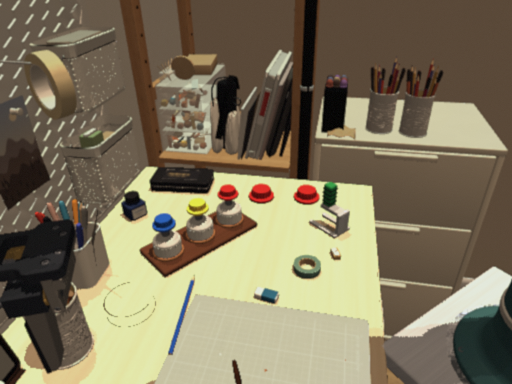

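View pics/top0.png

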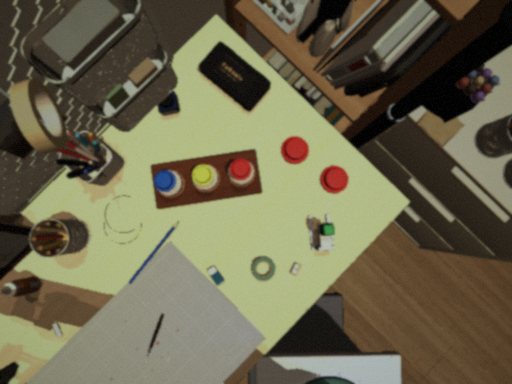

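The first pictures show red caps in three places, given as top-view pixels: on the row at (240,165), and loose on the desk at (294,150) and (334,180). The one on the bottle row fits the description because it sits on a neck 76 mm up. The puller is at about (322,232). I'll confirm this with a crop.

```bash
cat > h.py <<'E'
from plant import r
import cv2,numpy as np
def proj(n,X):
    c=r.calibration(n); p=cv2.projectPoints(np.atleast_2d(np.float64(X)),cv2.Rodrigues(np.array(c["R"]))[0],np.array(c["t"]),np.array(c["camera_matrix"]),None)[0]
    return p.reshape(-1,2)
def ray(n,uv,z):
    c=r.calibration(n); K,R,t=[np.array(c[k]) for k in("camera_matrix","R","t")]
    d=R.T@np.linalg.solve(K,[*uv,1]); o=-R.T@t; return o+d*(z-o[2])/d[2]
def crop(n,x0,y0,x1,y1,k,f):
    im=r.get_image(n); cv2.imwrite(f,cv2.resize(im[y0:y1,x0:x1],None,fx=k,fy=k,interpolation=cv2.INTER_CUBIC))
E
python3 - <<'E'
from h import *
a=cv2.resize(r.get_image("top")[120:270,140:360],None,fx=3.5,fy=3.5,interpolation=2)
cv2.imwrite("pics/t1.png",a)
b=cv2.resize(r.get_image("scene")[170:290,140:360],None,fx=3.5,fy=3.5,interpolation=2)
cv2.imwrite("pics/s1.png",b)
print(proj("top",[[.63,-.08,0],[.63,-.08,.5]]),proj("scene",[[.63,-.08,0],[.63,-.08,.5]]))
for n,z in[((240,165),.09),((204,175),.09),((164,181),.09),((322,232),.05)]: print(ray("top",n,z))
E
```

```text
[[358.75226391 137.68314046]
 [483.48286638  43.77090601]] [[301.82605535 174.53425889]
 [312.64622883 -41.29317958]]
[0.55699601 0.18789987 0.09      ]
[0.53709259 0.26069238 0.09      ]
[0.52546335 0.34106245 0.09      ]
[0.4191285  0.01663504 0.05      ]
```

View pics/t1.png

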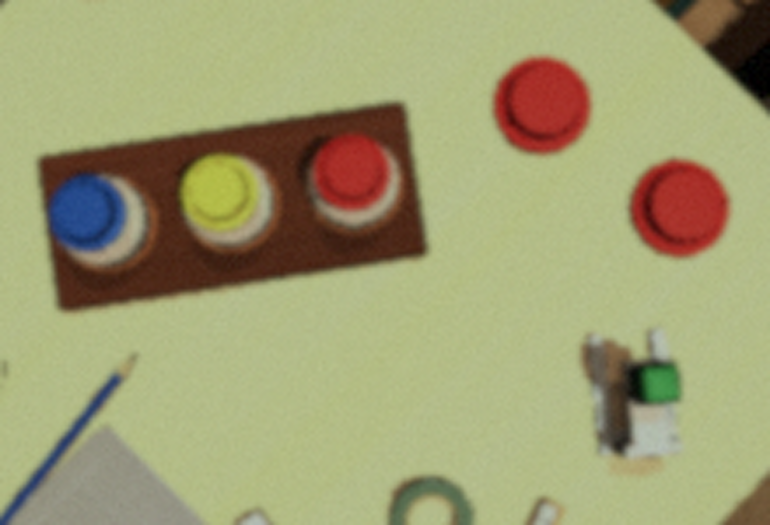

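View pics/s1.png

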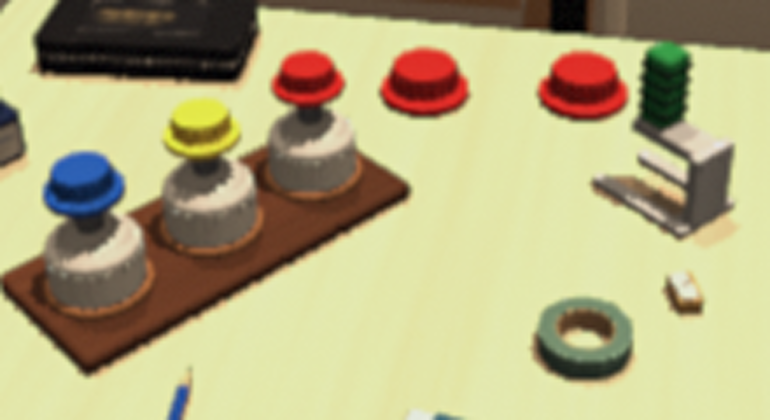

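The crops confirm it. The row's red cap at top (240,168) is the small-flanged one on its neck, and the two loose red ones are bigger decoys. The puller's grip top is at about top (328,229), with tine tips at about (309,216) and (327,215). Next I'll fit the poses.

```bash
cat > fit.py <<'E'
from h import *
from scipy.optimize import least_squares
def rz(a): return np.array([[np.cos(a),-np.sin(a),0],[np.sin(a),np.cos(a),0],[0,0,1]])
def hullc(n,P):
    h=cv2.convexHull(np.float32(proj(n,P)*16)); m=cv2.moments(h); return np.array([m["m10"],m["m01"]])/m["m00"]/16
def maskc(im,lo,hi,box):
    hsv=cv2.cvtColor(im,cv2.COLOR_BGR2HSV); m=np.zeros(im.shape[:2],np.uint8); x0,y0,x1,y1=box
    q=((hsv[...,0]-lo[0].__int__()>=0)) if 0 else cv2.inRange(hsv,np.array(lo),np.array(hi))
    if lo[0]==0: q=q|cv2.inRange(hsv,np.array((172,lo[1],lo[2])),np.array((180,255,255)))
    m[y0:y1,x0:x1]=q[y0:y1,x0:x1]; M=cv2.moments(m,True); return np.array([M["m10"],M["m01"]])/M["m00"],M["m00"]
t=np.linspace(0,2*np.pi,40)
ring=lambda R,z:np.c_[R*np.cos(t),R*np.sin(t),0*t+z]
CAP=np.r_[ring(.0225,0),ring(.0225,.005),ring(.0165,.018)]
GRIP=np.array([[a,b,c] for a in(-.011,.011) for b in(-.011,.011) for c in(.054,.104)])
E
python3 - <<'E'
from fit import *
I={n:r.get_image(n) for n in("top","scene")}
S={"red":((0,150,60),(8,255,255),(220,150,262,190),(215,180,244,203)),
"yellow":((22,130,90),(34,255,255),(185,155,222,192),(182,193,214,218)),
"blue":((100,120,50),(125,255,255),(150,165,180,200),(148,208,180,235))}
obs={}
for k,(lo,hi,bt,bs) in S.items():
    for n,b in(("top",bt),("scene",bs)): obs[k,n]=maskc(I[n],lo,hi,b)
    f=lambda p:np.r_[hullc("top",CAP+[*p,.076])-obs[k,"top"][0],hullc("scene",CAP+[*p,.076])-obs[k,"scene"][0]]
    s=least_squares(f,[.54,.25],diff_step=1e-3); print(k,s.x.round(4),s.fun.round(2),obs[k,"top"][1],obs[k,"scene"][1])
def res(q):
    o=[]
    for i,k in zip((-1,0,1),("red","yellow","blue")):
        c=rz(q[2])@[0,.078*i,0]+[q[0],q[1],.076]
        for n in("top","scene"): o.append(hullc(n,CAP+c)-obs[k,n][0])
    return np.ravel(o)
s=least_squares(res,[.54,.26,.15],diff_step=1e-3); c=rz(s.x[2])@[0,-.078,0]+[s.x[0],s.x[1],0]
print("row",s.x[:2],np.degrees(s.x[2]),"red",c.round(4),s.fun.round(1))
g={n:maskc(I[n],(50,90,20),(80,255,255),b) for n,b in(("top",(310,215,345,245)),("scene",(318,178,342,210)))}
T=[((593,338),(.032,.020,.006)),((655,332),(.032,-.020,.006))]
U=[((598,183),(.032,.020,.006)),((645,158),(.032,-.020,.006)),((683,235),(-.044,.025,.003))]
def res(q):
    f=lambda P:np.atleast_2d(P)@rz(q[2]).T+[q[0],q[1],0]
    o=[hullc(n,f(GRIP))-g[n][0] for n in g]
    o+=[proj("top",f(P))[0]-np.array(u)/3.5-[140,120] for u,P in T]+[proj("scene",f(P))[0]-np.array(u)/3.5-[140,170] for u,P in U]
    return np.ravel(o)
s=least_squares(res,[.42,.02,0],diff_step=1e-3); print("puller",s.x[:2],np.degrees(s.x[2]),s.fun.round(1),g["top"][1],g["scene"][1])
E
```

```text
red [0.5507 0.1902] [-0.16 -0.07  0.18 -0.04] 548.0 241.0
yellow [0.5401 0.2667] [-0.18 -0.08  0.19 -0.01] 375.0 257.0
blue [0.5281 0.3436] [-0.44  0.03  0.32 -0.31] 337.0 304.0
row [0.53964572 0.2667891 ] 8.444511043364306 red [0.5511 0.1896 0.    ] [ 0.1 -0.3  0.3 -0.2 -0.2  0.2  0.2  0.1 -0.6 -0.   0.1 -0.3]
puller [0.42339116 0.01427876] 5.377757060000849 [-1.6  1.3  1.4  1.  -0.5 -0.5 -0.4 -0.6  0.4 -2.8 -0.6 -2.4  0.6  0.7] 119.0 253.0
```

```bash
python3 - <<'E'
from fit import *
I={n:r.get_image(n) for n in("top","scene")}
g=maskc(I["scene"],(50,90,20),(80,255,255),(318,178,342,210))[0]
print(g, hullc("scene",GRIP+[.4234,.0143,0]), ray("top",np.array((659,383))/3.5+[140,120],.104))
T=[((593,336),(.032,.020,.003)),((655,330),(.032,-.020,.003)),((659,383),(0,0,.104)),((680,452),(-.044,-.017,.054))]
U=[((596,183),(.032,.020,.003)),((641,157),(.032,-.020,.003)),((682,236),(-.044,.025,0)),((733,143),(-.044,-.017,.054))]
def res(q):
    f=lambda P:np.atleast_2d(P)@rz(q[2]).T+[q[0],q[1],0]
    o=[hullc("scene",f(GRIP))-g]
    o+=[proj("top",f(P))[0]-np.array(u)/3.5-[140,120] for u,P in T]+[proj("scene",f(P))[0]-np.array(u)/3.5-[140,170] for u,P in U]
    return np.ravel(o)
s=least_squares(res,[.42,.02,0],diff_step=1e-3); q=s.x; print("puller",q[:2],np.degrees(q[2]),s.fun.reshape(-1,2).round(1).tolist())
def box(a,b): return np.array([[x,y,z] for x in(a[0],b[0]) for y in(a[1],b[1]) for z in(a[2],b[2])])
B=[box((-.011,-.011,.054),(.011,.011,.104)),box((-.044,.015,0),(.032,.025,.006)),box((-.044,-.025,0),(.032,-.015,.006)),box((-.044,-.017,0),(-.036,.017,.054)),box((-.044,-.017,.044),(.014,.017,.054))]
out=[]
for n,o in(("top",(295,200)),("scene",(300,175))):
    k=8;im=cv2.resize(I[n][o[1]:o[1]+68,o[0]:o[0]+50],None,fx=k,fy=k,interpolation=2)
    for b in B:
        p=((proj(n,b@rz(q[2]).T+[q[0],q[1],0])-o+.5)*k).astype(int)
        for i in range(8):
            for j in(1,2,4):
                if not i&j: cv2.line(im,tuple(map(int,p[i])),tuple(map(int,p[i|j])),(255,0,255),1)
    out.append(im)
cv2.imwrite("pics/ov.png",np.hstack(out))
E
```

```text
[329.57874016 193.30708661] [330.98954098 194.2555782 ] [0.42556925 0.01366557 0.104     ]
puller [0.42499563 0.01455129] 5.251136827405611 [[0.8, 0.7], [-0.8, -0.6], [-0.7, -0.7], [-0.4, 0.3], [-0.7, 0.2], [0.3, -2.1], [-0.1, -1.3], [0.1, 1.2], [1.4, -0.8]]
```

View pics/ov.png

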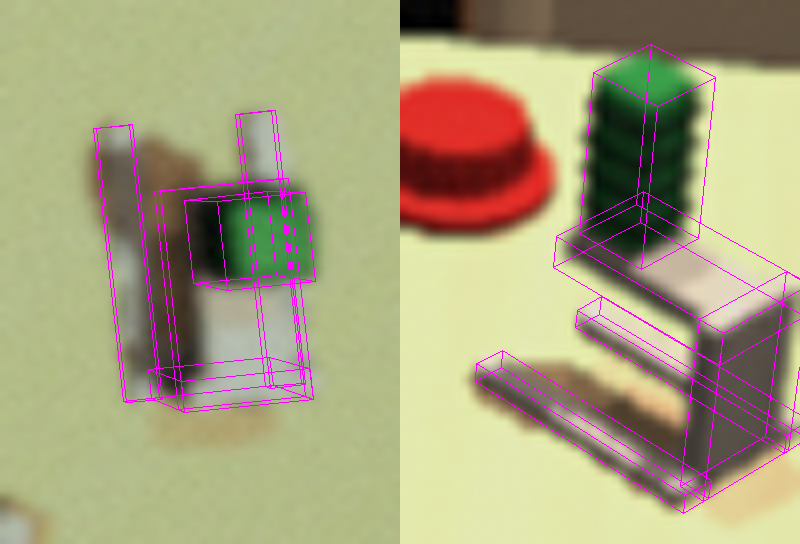

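The overlay fits both views to within about 2 mm, so the puller is near (0.424, 0.0145) with yaw about 5°. Next I'll write a delta helper for the moves.

```bash
cat > d.py <<'E'
import sys
from plant import r
import numpy as np
from scipy.spatial.transform import Rotation as Ro
x,y,z,yaw=map(float,sys.argv[1:5]); s=r.state()
C=Ro.from_euler("xyz",s["eef_rot"],degrees=True); T=Ro.from_euler("xyz",[180,0,yaw],degrees=True)
d=np.array([x,y,z])-s["tcp_pos"]
print("turn",(C.inv()*T).as_rotvec().round(4),"shift(old axes)",(C.inv().apply(d)/.06).round(3),"shift(new axes)",(T.inv().apply(d)/.06).round(3))
print(s["clock"],s["tcp_pos"].round(4),s["eef_rot"].round(2),s["qpos"].round(1),s["ft_force"].round(1),s["finger_gap"].round(4),s["gripper_force"])
E
python3 d.py 0.424 0.0145 0.20 185.25
```

```text
turn [-3.000e-04 -0.000e+00 -4.415e-01] shift(old axes) [-6.556 -8.183  0.183] shift(new axes) [ -2.431 -10.199   0.18 ]Traceback (most recent call last):
  File "d.py", line 9, in <module>
    print(s["clock"],s["tcp_pos"].round(4),s["eef_rot"].round(2),s["qpos"].round(1),s["ft_force"].round(1),s["finger_gap"].round(4),s["gripper_force"])
                                                                                                           ^^^^^^^^^^^^^^^^^^^^^
AttributeError: 'float' object has no attribute 'round'
```

```bash
sed -i 's/s\["finger_gap"\].round(4)/s["finger_gap"]/' d.py
python3 -m crank '[[[0,0,0,-0.54,-0.68,0,1],[0,0,0,-0.54,-0.68,0,1],[0,0,0,-0.54,-0.68,0,1],[0,0,0,-0.54,-0.68,0,1],[0,0,0,-0.54,-0.68,0,1],[0,0,0,-0.54,-0.68,0,1],[0,0,0,-0.54,-0.68,0,1],[0,0,0,-0.54,-0.68,0,1],[0,0,0,-0.54,-0.68,0,1],[0,0,-0.147,-0.54,-0.68,0,1],[0,0,-0.147,0,0,0,1],[0,0,-0.147,0,0,0,1]]]' 30
python3 d.py 0.424 0.0145 0.15 185.25
```

```text
clock: 1.9
tcp_pos: [0.3875, 0.116, 0.2113]
eef_rot: [180.0, 0.0, -174.7]
ft_force: [-0.2, -0.0, 0.4]
finger_gap: 0.092
gripper_force: 0.0
turn [0.0005 0.0006 0.0014] shift(old axes) [-0.449 -1.741  1.02 ] shift(new axes) [-0.452 -1.74   1.021]
1.9 [0.3875 0.116  0.2113] [ 1.7997e+02  3.0000e-02 -1.7467e+02] [-36.9   1.8  16.  124.9  -0.6  53.4  74.8] [-0.2 -0.   0.4] 0.09204672400099409 0.0
```

```bash

python3 -m crank '[[[0,0,0,-0.15,-0.58,0.25,1],[0,0,0,-0.15,-0.58,0.25,1],[0,0,0,-0.15,-0.58,0.25,1],[0,0,0,0,0,0.2,1],[0,0,0,0,0,0,1]]]'
python3 d.py 0.424 0.0145 0.088 185.25
python3 - <<'E'
from h import *
a=cv2.resize(r.get_image("top")[170:270,265:385],None,fx=3.3,fy=4,interpolation=2)
b=cv2.resize(r.get_image("scene")[150:250,280:380],None,fx=4,fy=4,interpolation=2)
cv2.imwrite("pics/g1.png",np.hstack([a[:400],b[:400]]))
E
```

```text
clock: 2.52
tcp_pos: [0.4227, 0.0156, 0.1533]
eef_rot: [180.0, -0.1, -174.8]
ft_force: [0.6, -0.0, 0.4]
finger_gap: 0.0922
gripper_force: 0.0
turn [ 0.     -0.0019 -0.0013] shift(old axes) [-0.022 -0.019  1.089] shift(new axes) [-0.02  -0.019  1.089]
2.525 [0.4227 0.0156 0.1533] [ 1.8000e+02 -1.1000e-01 -1.7482e+02] [-27.3   9.3  22.7 126.4  -5.   45.3  93.9] [ 0.6 -0.   0.4] 0.09219322147783776 0.0
```

View pics/g1.png

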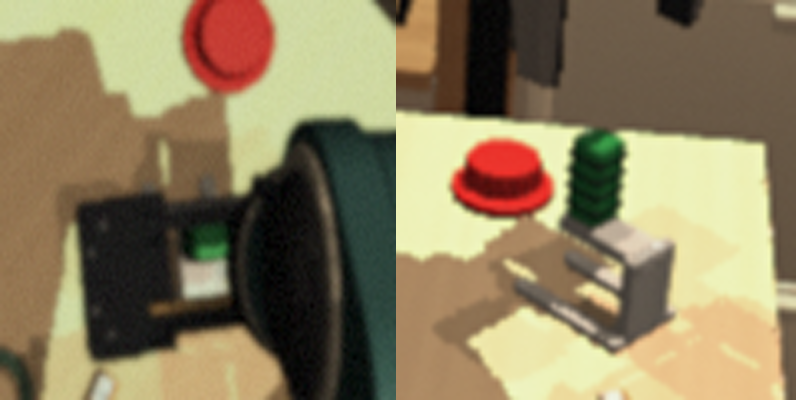

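Jaw centred on the grip (crop: grip at (208,240), fingers either side), nothing else beneath. Descend and close.

```bash

python3 -m crank '[[[0,0,0,-0.02,-0.02,0.4,1],[0,0,0,0,0,0.4,1],[0,0,0,0,0,0.29,1],[0,0,0,0,0,0,1],[0,0,0,0,0,0,0.3],[0,0,0,0,0,0,0.3],[0,0,0,0,0,0,0],[0,0,0,0,0,0,0],[0,0,0,0,0,0,0],[0,0,0,0,0,0,0],[0,0,0,0,0,0,0]]]' 45
python3 d.py 0.424 0.0145 0.20 185.25
```

```text
clock: 4.0
tcp_pos: [0.4248, 0.014, 0.0886]
eef_rot: [-180.0, -0.0, -174.8]
ft_force: [0.3, -0.6, -0.3]
finger_gap: 0.0238
gripper_force: 0.0
turn [-0.     -0.0001 -0.0015] shift(old axes) [ 0.012  0.01  -1.857] shift(new axes) [ 0.012  0.01  -1.857]
4.0 [0.4248 0.014  0.0886] [-1.8000e+02 -1.0000e-02 -1.7484e+02] [-24.9  16.8  21.2 128.9 -10.3  35.9  99. ] [ 0.3 -0.6 -0.3] 0.023770472646077623 0.0
```

```bash

python3 -m crank '[[[0,0,0,0,0,0,0],[0,0,0,0,0,0,0],[0,0,0,0,0,0,0],[0,0,0,0,0,0,0],[0,0,0,0,0,-0.1,0],[0,0,0,0,0,-0.4,0],[0,0,0,0,0,-0.53,0],[0,0,0,0,0,0,0]]]' 45
python3 d.py 0.452 0.175 0.1506 188.44
```

```text
clock: 5.0
tcp_pos: [0.4264, 0.0142, 0.1523]
eef_rot: [179.9, 0.3, -174.8]
ft_force: [0.6, 0.7, -1.3]
finger_gap: 0.0212
gripper_force: 45.0
turn [ 0.0009  0.0049 -0.0571] shift(old axes) [-0.666  2.63   0.035] shift(new axes) [-0.815  2.588  0.029]
5.0 [0.4264 0.0142 0.1523] [ 179.94    0.28 -174.83] [-27.5   9.6  23.4 126.3  -5.5  44.8  94.6] [ 0.6  0.7 -1.3] 0.021203668204162685 44.98913526535034
```

```bash

python3 -m crank '[[[0,0,-0.057,0,0,0,0],[0,0,0,-0.14,0.43,0,0],[0,0,0,-0.14,0.43,0,0],[0,0,0,-0.14,0.43,0,0],[0,0,0,-0.13,0.43,0,0],[0,0,0,-0.13,0.43,0,0],[0,0,0,-0.13,0.43,0.03,0],[0,0,0,0,0,0,0],[0,0,0,0,0,0,0]]]'
python3 d.py 0.452 0.175 0.1506 188.44
python3 - <<'E'
from fit import *
o=(180,140);k=7;q=r.state()["tcp_pos"]
I={n:r.get_image(n) for n in("top","scene")}
b=cv2.resize(I["scene"][150:225,195:285],None,fx=6,fy=6,interpolation=2)
a=cv2.resize(I["top"][145:270,200:290],(270,375),interpolation=2); a=cv2.copyMakeBorder(a,0,75,0,0,0)
cv2.imwrite("pics/p1.png",np.hstack([b,a[:450,:260]]))
E
```

```text
clock: 6.12
tcp_pos: [0.4496, 0.1731, 0.1478]
eef_rot: [-179.9, -0.1, -171.6]
ft_force: [-0.2, 0.4, -1.1]
finger_gap: 0.0215
gripper_force: 45.0
turn [-0.0011 -0.0017 -0.0007] shift(old axes) [-0.045  0.025 -0.046] shift(new axes) [-0.045  0.025 -0.046]
6.125 [0.4496 0.1731 0.1478] [-1.7994e+02 -1.0000e-01 -1.7160e+02] [-39.8  15.5  17.1 119.1  -6.2  46.4  79.4] [-0.2  0.4 -1.1] 0.02145099269603325 44.98919069766998
```

View pics/p1.png

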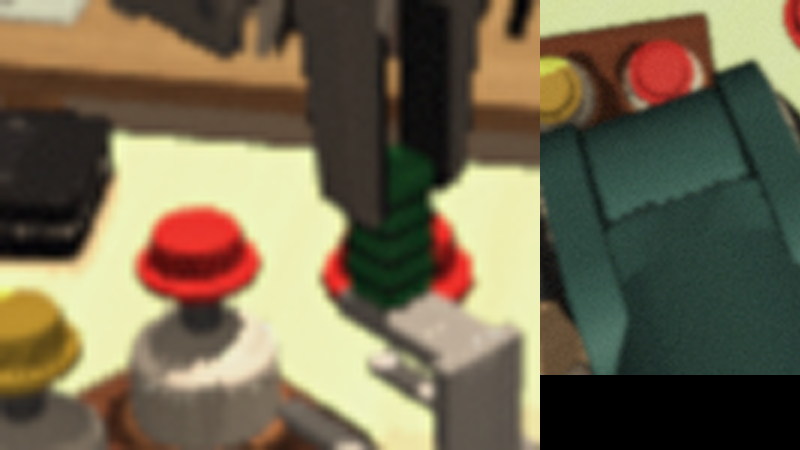

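The fork is level, behind the red cap, with the left tine tip at about scene (241.7,216.7) and the right one at about (257.5,210). The red cap is free ahead. Next I'll fit the puller's place in the hand and compare it with the cap, using the same camera.

```bash
python3 - <<'E'
from fit import *
s=r.state(); p=s["tcp_pos"]; a=np.radians(8.4)
U=[((280,398),(.032,.020,.003)),((375,360),(.032,-.020,.003)),((435,362),(-.044,.017,.054)),((520,325),(-.044,-.017,.054)),((332,292),(.014,.017,.054))]
P=np.array([x[1] for x in U]); O=np.array([x[0] for x in U])/6+[195,150]-.4
f=lambda q:(proj("scene",P@rz(a).T+q)-O).ravel()
q=least_squares(f,p-[0,0,.0886],diff_step=1e-3); print("free z",q.x, q.fun.reshape(-1,2).round(1).tolist())
g=lambda v:f([v[0],v[1],p[2]-.0886]); v=least_squares(g,p[:2],diff_step=1e-3); print("fixed z",v.x,v.fun.reshape(-1,2).round(1).tolist())
print("tcp",p, "offset in puller axes (mm)",(rz(a).T@[*(v.x-p[:2]),0]*1e3).round(1))
# cap from scene only
m=maskc(r.get_image("scene"),(0,150,60),(8,255,255),(212,180,240,203)); c=least_squares(lambda w:hullc("scene",CAP+[*w,.076])-m[0],[.55,.19],diff_step=1e-3); print("cap scene",c.x,m[1])
E
```

```text
free z [0.48025728 0.15643539 0.03845274] [[1.2, 0.1], [-0.6, -1.0], [1.2, 0.6], [-0.4, -0.0], [-1.4, 0.3]]
fixed z [0.45449175 0.17359856] [[0.3, 0.4], [-0.7, -1.0], [1.6, 0.7], [0.6, -0.3], [-2.0, -0.2]]
tcp [0.44991027 0.17293167 0.14824854] offset in puller axes (mm) [ 4.6 -0.   0. ]
cap scene [0.55076155 0.1905909 ] 239.0
```

```bash
python3 d.py 0.548 0.1895 0.1512 188.44
python3 -m crank '[[[0,-0.0017,0,0,0.03,-0.05,0],[0,0,0,0,0,0,0],[0,0,0,0,0,0,0]]]'
python3 d.py 0.548 0.1895 0.1512 188.44
```

```text
turn [-0.0004 -0.0005 -0.0018] shift(old axes) [-1.655  0.034 -0.047] shift(new axes) [-1.655  0.031 -0.046]
6.275 [0.4501 0.1731 0.1484] [-1.7998e+02 -3.0000e-02 -1.7166e+02] [-39.8  15.5  17.1 119.   -6.2  46.4  79.4] [ 0.4 -0.  -2.2] 0.021773342676371144 44.98922646045685
clock: 6.65
tcp_pos: [0.45, 0.176, 0.1517]
eef_rot: [180.0, 0.1, -171.6]
ft_force: [-0.6, 0.1, -2.3]
finger_gap: 0.0214
gripper_force: 45.0
turn [ 0.0001  0.002  -0.0002] shift(old axes) [-1.649 -0.017  0.012] shift(new axes) [-1.649 -0.017  0.009]
6.65 [0.45   0.176  0.1517] [ 1.7999e+02  1.1000e-01 -1.7157e+02] [-40.1  15.2  17.1 118.9  -6.   46.7  79. ] [-0.6  0.1 -2.3] 0.021432085264372906 44.98922824859619
```

```bash

python3 -m crank '[[[0,0.001,0,-0.2,-0.015,0,0],[0,0,0,-0.25,0,0,0],[0,0,0,-0.25,0,0,0],[0,0,0,-0.25,0,0,0],[0,0,0,-0.25,0,0,0],[0,0,0,-0.25,0,0.01,0],[0,0,0,-0.2,0,0,0],[0,0,0,0,0,0,0],[0,0,0,0,0,0,0]]]' 60
python3 d.py 0.548 0.1895 0.1512 188.44
python3 - <<'E'
from h import *
I={n:r.get_image(n) for n in("top","scene")}
b=cv2.resize(I["scene"][150:235,195:275],None,fx=6,fy=6,interpolation=2)
cv2.imwrite("pics/i1.png",b)
E
```

```text
clock: 7.78
tcp_pos: [0.5475, 0.1895, 0.1509]
eef_rot: [-180.0, -0.0, -171.6]
ft_force: [-0.7, 0.7, -2.4]
finger_gap: 0.0215
gripper_force: 60.0
turn [-0.0001 -0.0001 -0.0001] shift(old axes) [-0.008 -0.002 -0.005] shift(new axes) [-0.008 -0.002 -0.005]
7.775 [0.5475 0.1895 0.1509] [-1.8000e+02 -1.0000e-02 -1.7157e+02] [-36.   24.2  17.3 106.   -9.   51.1  84. ] [-0.7  0.7 -2.4] 0.02149379653905209 59.989081621170044
```

View pics/i1.png

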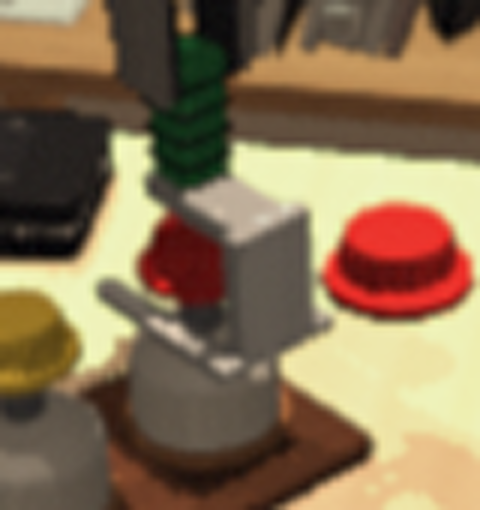

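The fork is in place: the left tine runs (105,290)–(240,372) in the crop, in front of the neck at (203,315), with the flange above it and no contact force. Now a slow pull.

```bash

python3 -m crank '[[[0,0,0,0,0,-0.06,0],[0,0,0,0,0,-0.06,0],[0,0,0,0,0,-0.04,0],[0,0,0,0,0,-0.04,0],[0,0,0,0,0,-0.04,0],[0,0,0,0,0,-0.04,0]]]'
python3 -m crank '[[[0,0,0,0,0,-0.04,0],[0,0,0,0,0,-0.04,0],[0,0,0,0,0,-0.04,0],[0,0,0,0,0,-0.04,0],[0,0,0,0,0,-0.04,0],[0,0,0,0,0,-0.04,0],[0,0,0,0,0,-0.04,0],[0,0,0,0,0,-0.04,0],[0,0,0,0,0,-0.04,0],[0,0,0,0,0,-0.04,0],[0,0,0,0,0,0,0]]]'
python3 d.py 0.548 0.1895 0.22 188.44
python3 - <<'E'
from h import *
b=cv2.resize(r.get_image("scene")[130:230,180:280],None,fx=5,fy=5,interpolation=2)
cv2.imwrite("pics/u1.png",b)
E
```

```text
clock: 8.62
tcp_pos: [0.5477, 0.1896, 0.1677]
eef_rot: [-180.0, -0.0, -171.6]
ft_force: [0.5, -0.3, -6.1]
finger_gap: 0.0209
gripper_force: 60.0
clock: 10.0
tcp_pos: [0.5481, 0.1897, 0.1921]
eef_rot: [180.0, 0.1, -171.6]
ft_force: [-0.9, 0.5, -2.9]
finger_gap: 0.0213
gripper_force: 60.0
turn [ 0.0001  0.0011 -0.0003] shift(old axes) [ 0.002 -0.002 -0.465] shift(new axes) [ 0.002 -0.003 -0.465]
10.0 [0.5481 0.1897 0.1921] [ 1.7999e+02  6.0000e-02 -1.7157e+02] [-36.6  21.4  17.9 104.   -7.8  55.7  83. ] [-0.9  0.5 -2.9] 0.02126417446127737 59.988824129104614
```

View pics/u1.png

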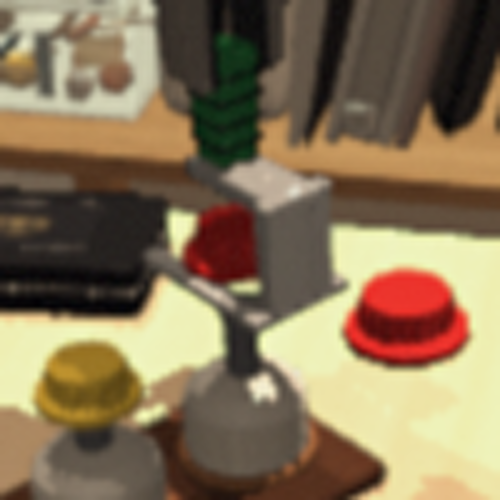

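The cap has popped off and lies on the tines at crop (222,240). The neck stands bare and yellow is still on. I'll lift slightly, retreat smoothly and carry it to the open desk where the puller stood.

```bash

python3 -m crank '[[[0,0,0,0,0,-0.08,0],[0,0,0,0,0,-0.14,0],[0,0,0,0,0,-0.08,0],[0,0,0,0.05,0,0,0],[0,0,0,0.1,0,0,0],[0,0,0,0.15,0,0,0],[0,0,0,0.2,0,0,0],[0,0,0,0.2,0,0,0],[0,0,0,0.2,0,0,0],[0,0,0,0.2,0,0,0],[0,0,0,0.2,-0.05,0,0],[0,0,0,0.2,-0.1,0,0]]]'
python3 -m crank '[[[0,0,0,0.15,-0.15,0,0],[0,0,0,0.1,-0.2,0,0],[0,0,0,0.05,-0.2,0,0],[0,0,0,0,-0.2,0,0],[0,0,0,0,-0.2,0,0],[0,0,0,0,-0.2,0,0],[0,0,0,0,-0.2,0,0],[0,0,0,0,-0.2,0,0],[0,0,0,0,-0.2,0,0],[0,0,0,0,-0.15,0,0],[0,0,0,0,-0.1,0,0],[0,0,0,0,-0.05,0,0]]]'
python3 d.py 0.425 0.03 0.0886 188.44
```

```text
clock: 11.55
tcp_pos: [0.4595, 0.1672, 0.2098]
eef_rot: [180.0, 0.0, -171.5]
ft_force: [1.1, 0.4, -1.2]
finger_gap: 0.0208
gripper_force: 60.0
clock: 13.05
tcp_pos: [0.4605, 0.043, 0.2098]
eef_rot: [180.0, 0.0, -171.6]
ft_force: [-0.1, 0.4, -1.9]
finger_gap: 0.0216
gripper_force: 60.0
turn [ 0.      0.0007 -0.0003] shift(old axes) [ 0.619 -0.127  2.019] shift(new axes) [ 0.617 -0.127  2.02 ]
13.05 [0.4605 0.043  0.2098] [ 1.8000e+02  4.0000e-02 -1.7158e+02] [-30.5   8.3  23.2 118.5  -4.   53.9  93.3] [-0.1  0.4 -1.9] 0.02158197449050798 59.98882591724396
```

```bash

python3 -m crank '[[[0,0,0,0.1,-0.02,0,0],[0,0,0,0.15,-0.03,0.05,0],[0,0,0,0.15,-0.03,0.1,0],[0,0,0,0.1,-0.02,0.15,0],[0,0,0,0.1,-0.02,0.2,0],[0,0,0,0,0,0.25,0],[0,0,0,0,0,0.25,0],[0,0,0,0,0,0.25,0],[0,0,0,0,0,0.2,0],[0,0,0,0,0,0.15,0],[0,0,0,0,0,0.1,0],[0,0,0,0,0,0.05,0]]]'
python3 -m crank '[[[0,0,0,0,0,0.05,0],[0,0,0,0,0,0.05,0],[0,0,0,0,0,0,0],[0,0,0,0,0,0,0]]]'
python3 d.py 0.425 0.03 0.0886 188.44
python3 - <<'E'
from h import *
b=cv2.resize(r.get_image("scene")[140:260,270:390],None,fx=4,fy=4,interpolation=2)
cv2.imwrite("pics/l1.png",b)
E
```

```text
clock: 14.55
tcp_pos: [0.4261, 0.0308, 0.1045]
eef_rot: [-180.0, 0.0, -171.6]
ft_force: [0.8, -0.8, -2.6]
finger_gap: 0.0212
gripper_force: 60.0
clock: 15.05
tcp_pos: [0.4261, 0.0309, 0.0989]
eef_rot: [180.0, 0.1, -171.6]
ft_force: [-0.3, 0.4, -2.0]
finger_gap: 0.021
gripper_force: 60.0
turn [ 0.      0.001  -0.0001] shift(old axes) [ 0.021 -0.011  0.171] shift(new axes) [ 0.021 -0.011  0.171]
15.05 [0.4261 0.0309 0.0989] [ 1.8000e+02  6.0000e-02 -1.7157e+02] [-27.7  15.7  21.8 128.3  -9.5  37.4  99.4] [-0.3  0.4 -2. ] 0.0209694965314793 59.988741874694824
```

View pics/l1.png

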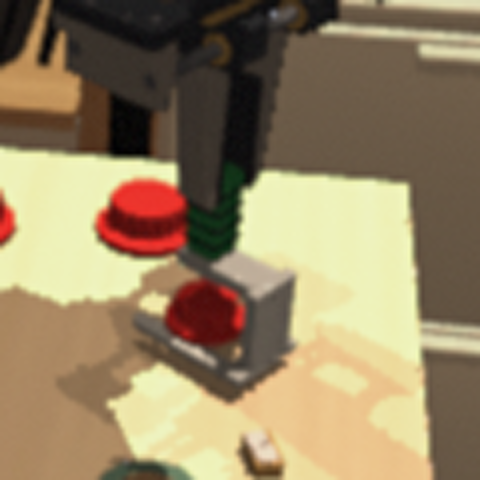

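The cap sits on the tines at crop (205,310), with clear desk below. That was the tenth picture, so numbers only from here. Creep down to contact.

```bash

python3 -m crank '[[[0,0,0,0,0,0.04,0],[0,0,0,0,0,0.04,0],[0,0,0,0,0,0.04,0],[0,0,0,0,0,0.02,0],[0,0,0,0,0,0.02,0],[0,0,0,0,0,0,0]]]'
python3 -m crank '[[[0,0,0,0,0,0.01,0],[0,0,0,0,0,0,0],[0,0,0,0,0,0,0]]]'
python3 d.py 0.425 0.03 0.0886 188.44
```

```text
clock: 15.85
tcp_pos: [0.426, 0.0308, 0.0891]
eef_rot: [-180.0, 0.0, -171.6]
ft_force: [-0.4, -0.1, -2.5]
finger_gap: 0.021
gripper_force: 60.0
clock: 16.23
tcp_pos: [0.4261, 0.0308, 0.0886]
eef_rot: [180.0, 0.1, -171.6]
ft_force: [-0.4, -0.1, -1.6]
finger_gap: 0.0213
gripper_force: 60.0
turn [ 0.      0.0009 -0.0002] shift(old axes) [ 0.02  -0.011  0.   ] shift(new axes) [ 0.02  -0.011  0.001]
16.225 [0.4261 0.0308 0.0886] [ 1.8000e+02  5.0000e-02 -1.7157e+02] [-27.2  16.9  21.3 128.7 -10.4  35.9 100.1] [-0.4 -0.1 -1.6] 0.02131435217850488 59.98912453651428
```

```bash

for i in 1 2; do python3 -m crank '[[[0,0,0,0,0,0.01,0],[0,0,0,0,0,0,0],[0,0,0,0,0,0,0]]]' | grep -E "tcp|ft"; done
```

```text
tcp_pos: [0.4264, 0.0307, 0.0885]
ft_force: [-1.4, -0.2, 5.1]
tcp_pos: [0.4265, 0.0306, 0.0884]
ft_force: [-4.0, -1.7, 12.8]
```

```bash

python3 -m crank '[[[0,0,0,0,0,-0.01,0],[0,0,0,0,0,0,0],[0,0,0,0,0,0,0.3],[0,0,0,0,0,0,0.4],[0,0,0,0,0,0,0.6],[0,0,0,0,0,0,0.8],[0,0,0,0,0,0,0.8],[0,0,0,0,0,0,0.8]]]' 10
python3 d.py 0.4265 0.0306 0.2 188.44
```

```text
clock: 17.98
tcp_pos: [0.426, 0.0309, 0.088]
eef_rot: [180.0, 0.0, -171.6]
ft_force: [-0.0, 0.1, -0.1]
finger_gap: 0.073
gripper_force: 0.0
turn [ 0.      0.0007 -0.0002] shift(old axes) [-0.009 -0.005 -1.867] shift(new axes) [-0.007 -0.005 -1.867]
17.975 [0.426  0.0309 0.088 ] [ 1.8000e+02  4.0000e-02 -1.7157e+02] [-27.2  17.   21.3 128.7 -10.5  35.8 100.2] [-0.   0.1 -0.1] 0.07300543030802836 0.0
```

```bash

python3 -m crank '[[[0,0,0,0,0,-0.1,0.8],[0,0,0,0,0,-0.3,0.8],[0,0,0,0,0,-0.5,0.8],[0,0,0,0,0,-0.6,0.8],[0,0,0,0,0,-0.5,0.8],[0,0,0,0,0,-0.2,0.8],[0,0,0,0,0,0,0.8],[0,0,0,0,0,0,0.8]]]'
python3 - <<'E'
from fit import *
I=r.get_image("scene"); q=np.array([.428,.031,0]); a=np.radians(8.4)
g=maskc(I,(50,90,20),(80,255,255),(300,165,350,215)); print("grip",g,hullc("scene",GRIP@rz(a).T+q))
p=hullc("scene",CAP@rz(a).T+q+[0,0,.006]); x,y=map(int,p)
print("cap expected",p,"seen",maskc(I,(0,150,40),(8,255,255),(x-18,y-14,x+12,y+14)))
for k,b,lo,hi in(("yellow",(182,193,214,218),(22,130,90),(34,255,255)),("blue",(148,208,180,235),(100,120,50),(125,255,255)),("red bottle",(215,180,244,203),(0,150,60),(8,255,255))): 
    try: print(k,maskc(I,lo,hi,b))
    except Exception as e: print(k,"none")
E
```

```text
clock: 18.98
tcp_pos: [0.4252, 0.0307, 0.2189]
eef_rot: [-180.0, -0.1, -171.6]
ft_force: [0.1, -0.4, 0.4]
finger_gap: 0.0736
gripper_force: 0.0
grip (array([322.87449393, 195.82995951]), 247.0) [323.46130584 195.75594897]
cap expected [321.24754942 222.02018978] seen (array([320.54150198, 221.9486166 ]), 253.0)
yellow (array([197.015625  , 206.53515625]), 256.0)
blue (array([163.33223684, 222.78947368]), 304.0)
red bottle (array([nan, nan]), 0.0)fit.py:10: RuntimeWarning: invalid value encountered in divide
  m[y0:y1,x0:x1]=q[y0:y1,x0:x1]; M=cv2.moments(m,True); return np.array([M["m10"],M["m01"]])/M["m00"],M["m00"]
```

The grip and the cap are both seen within 1 px of where they should be, so the puller is standing upright with the cap on its fork. Yellow and blue haven't moved, and the gripper is clear.

```bash
python3 -c "
from plant import r
print(r.job_done())"
```

```text
the job is handed in; nothing more can be done
None
```

The red cap is off its bottle and lying on the fork of the puller, which I stood upright on the open desk and released; the yellow and blue caps are still on, and I handed the job in at about 19 s of the 61 s allowed.

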